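Half-close a bayonet canister in the parts tray and hold it

ROBOT

A 7-joint arm with a two-finger parallel gripper is mounted at the origin on the work surface. World frame = base frame: x ahead of the robot, y to its left, z up, the work surface at z = 0. Lengths are in m, angles in rad, forces in N, time in s.
With the tool pointing down it reaches from about 0.4 to 0.85 m from the base axis. Payload 10.4 kg.
Tool frame: the origin (TCP) lies midway between the tips of the shut fingers; the grasp point (between the pads) lies 19 mm behind it; z points along the fingers, x is the direction in which the jaws open and shut, and the axes are right-handed (so a half turn about z gives the same grasp; the last joint's range is limited). The gripper opens to 85 mm and grips with 20 to 120 N. Pads are 22 mm wide; open, the fingers measure 114 mm over their backs; the gripper's body (76 mm by 85 mm) begins 54 mm behind the grasp point. The pads swing forward as they close: fully open they stand 13 mm farther back than shut.
Start: joints at [1.123, 0.332, -0.065, 1.46, 0.022, 1.35, -0.088], TCP at [0.258, -0.569, 0.231] pointing down, gripper open.
Joint ranges: [-2.6, 2.6], [-0.5, 2.12], [-1.47, 1.34], [0.16, 2.42], [-1.27, 4.41], [0.06, 2.06], [-2.6, 2.6]. Speed limits (rad/s): [2.22, 2.22, 2.79, 2.79, 3.14, 3.14, 3.14].

INTERFACE

Orientations are given as a unit quaternion [x, y, z, w].
In Python, from workcell import telemetry, eyes, order gives the robot as it stands.
- The arm moves only by the tool servo_tool, never from a script. Its argument "deltas" is a list of rows, each a list of 3 entries, a list of its own where there are three numbers: the shift along the tool's x, y, z in cm, then the turn about the tool's z in rad, then the finger opening in cm, from 0 to 8.54. A call has 1 to 12 rows; each row shifts and turns the pose as measured when the row begins, along the tool's axes as they then stand; what a row does not reach is not made up. A row lasts 1/12 s, in which the tool goes at most 41.7 mm and 7.16 degrees, less where a joint would pass 70% of its speed; a pose out of reach is approached as far as the arm can. A call is refused whole if a number of a shift passes 4.17 or a number of a turn 0.125, either way. A call with a gripper value outside its range is refused whole. The fingers move at their own pace and stop on an object; "force" is the grip in N (left out, the last holds). Time passes only in rows, so rows that do not move let the fingers close. It gives the time, the measured TCP pose, the force and the opening at its end, in the units of the state.
- telemetry.get_obs(): the state, without advancing time (a new reading comes with each control period).
- eyes.camera(name): name is "scene" or "top"; returns (picture, depth): 480x640x3 uint8, blue, green, red; 480x640 float32, m along the optical axis (not along the pixel's ray), 0 where there is no reading.
- eyes.calibration(name): a dict with "fx", "fy", "cx", "cy" (pixels), "rvec" (rotation vector, rad) and "tvec" (3), from world to camera coordinates, as OpenCV has them. Camera axes: x right, y down, z forward; pixel columns grow to the right and rows downward; lengths in m; the calibration is good to about 2 mm. A picture is of the moment at which its call begins. calibration takes no time and is no camera call.
- order.hand_in(): hands the job in, once; it reports no verdict.
The state is a dict: "clock": time; "joint_pos": joint angles; "joint_velocities": joint speeds; "tau": joint torques, N m; "position": TCP position; "ee_rot": TCP orientation; "ft_force": force on the tool from outside, world axes, zero at the start; "torque": the same for the moment, N m; "grip_width": opening from 0.0 (shut) to 1.0 (fully open).
Only numpy, scipy, OpenCV 4.12 (cv2) and the standard library are available. Lean on these libraries where they do the work, as an engineer would, in place of code of your own. Each camera call takes 0.05 s, during which the arm holds its last target. There are 200 camera calls.

TASK

Stand the steel canister upright in the free cell of the red divided tray, so that it cannot turn, and let go of it. Then put its bayonet lid in fully down, lugs through the gaps, and twist it clockwise halfway to the lock, about 45 degrees, never on to the lock click. Finish while still gripping the lid at that halfway position, with the canister standing in its cell; leave everything else where it is.

Things in the scene. Friction and masses are not known exactly. Their poses are not given: they have to be found in the camera images.
- canister: Plain steel canister, 0.25 to 0.5 kg: square body 64 x 64 mm, 58 mm tall; on its flat top a round neck to grip, 56 mm outer diameter, from 58 to 80 mm above the origin. Origin: centre of its underside; z up; the neck's two gaps lie along its own +x and -x.
- mouth (a point): Centre of the canister's mouth, 80 mm above its origin. Rim 6 mm thick, 39 mm inner diameter, with two opposite gaps 18 mm wide reaching out to 51 mm diameter; under it the lid's lugs can turn clockwise only (seen from above). Lugs in the gaps = 0 degrees, locked end stop = 90 degrees; a sprung catch clicks when a lug is forced on past about 60. Halfway = 45.
- lid: Plain steel bayonet lid, 0.08 to 0.13 kg, standing plug down on the bench. Origin: centre of the plug's underside; z up. Plug 33 mm diameter, 14 mm long; at its foot two lugs along the lid's own +x and -x, 46 mm over the tips, 8 mm wide, 5.5 mm high. Above it a flange, 58 mm diameter, 14 to 19 mm above the origin. Either way round fits.
- bar (a point): Middle of the grip bar on top of the lid, 33 mm above the lid's origin. The bar is 46 mm long along the lid's x (directly over the lugs), 14 mm wide along y, from 19 to 47 mm above the origin. With the lid fully down the flange rests on the rim: the lid's origin is then 66 mm above the canister's.
- pad: Black rubber pad, 56 x 56 x 2 mm, fixed on the floor of the free cell, at its centre; axes parallel to the cell walls. Origin: centre of its underside, 5 mm above the bench. The canister stands on its top (2 mm above the origin).
- tray: Red metal tray fixed to the bench, 80 x 230 x 35 mm (x, y, height), walls and floor 5 mm thick; three cells in a row along its y, 70 mm square inside, centres 75 mm apart. Two hold jars, one is free. Origin: centre of underside. The canister fits a cell in any quarter-turn with 3 mm to spare on each side, and can turn by at most about 6 degrees in it.
- jar_a: Low closed glass jar, 54 mm diameter, 48 mm tall, standing in one of the two occupied cells; bystander. Origin: centre of underside.
- jar_b: A second jar like jar_a, in the other occupied cell; bystander.
- wrench: Open-ended wrench 170 mm long lying on the bench; bystander. Origin under its middle.
- screwdriver: Screwdriver with black handle lying on the bench; bystander.
- socket: Plain steel tube-shaped socket, 32 mm diameter, 35 mm tall, standing on the bench; bystander.
- can: Grey can, 66 mm diameter, 110 mm tall, standing on the bench; bystander.
- pull: Chromed door pull, 138 mm long, 28 mm wide, 26 mm tall, lying on the bench; bystander.
Mind the look-alikes: they are no part of the job. Leave any green look-alike of the canister alone. What is shaped like the lid but blue is not meant.

How it is judged:
By the outcome, as a careful person would: the job done as asked, in the order asked, and still so for the second after the job is handed in, while the arm keeps its last pose, push and grip.
It also fails if it takes over 54 s, if anything falls off the work surface, if the arm or the gripper's body presses on something with over 40 N, if the wrist force passes 120 N, or if a joint passes its speed limit or range.

## Working session

There is one attempt and no reset: what is moved stays moved. The work goes in short steps, Python scripts to look and compute and a tool call to move; the robot and the scene stay as the last step left them, time stands still between calls to the robot, and variables do not carry over. Pictures are saved under pics/ and viewed, about 8 in all and at most 12, crops included, and the job is handed in when it is done.

Besides the shell and the picture viewer there is one more tool, called after ">>>" as name(argument=value, ...) on one line, values as JSON. servo_tool: Moves the arm, as the interface text tells. Its arguments: {"type":"object","properties":{"deltas":{"type":"array"},"force":{"type":"number"}},"required":["deltas"]}

```bash
mkdir -p pics; cat > h.py <<'E'
import numpy as np, cv2
from scipy.spatial.transform import Rotation as R
from workcell import telemetry, eyes, order
def grab(n):
    im,d=eyes.camera(n); np.savez(f'{n}.npz',im=im,d=d); return im,d
def load(n):
    z=np.load(f'{n}.npz'); return z['im'],z['d']
def cloud(n,d):
    c=eyes.calibration(n); v,u=np.mgrid[0:480,0:640]
    P=np.stack([(u-c['cx'])/c['fx']*d,(v-c['cy'])/c['fy']*d,d],-1)
    Rm=cv2.Rodrigues(np.array(c['rvec'],float))[0]
    W=(P-np.array(c['tvec']).ravel())@Rm; W[d<=0]=np.nan; return W
def obs():
    o=telemetry.get_obs(); r=R.from_quat(o['ee_rot'])
    print('t',round(o['clock'],2),'pos',np.round(o['position'],4),'yaw_x',np.round(np.degrees(np.arctan2(*r.as_matrix()[[1,0],0])),2),'z',np.round(r.as_matrix()[:,2],3),'F',np.round(o['ft_force'],1),'T',np.round(o['torque'],2),'w',round(o['grip_width'],3))
    return o,r.as_matrix()
E
python3 - <<'E'
from h import *
for n in('scene','top'):
    im,d=grab(n); cv2.imwrite(f'pics/{n}0.png',im)
    c=eyes.calibration(n); print(c)
print(obs()[1])
E
```

```text
{'fx': 615.1032317876168, 'fy': 615.1032317876168, 'cx': 322.30810321815653, 'cy': 229.74622670426712, 'rvec': array([ 2.00696907,  0.75304536, -0.43820801]), 'tvec': array([-0.37464232, -0.13501446,  1.51262896])}
{'fx': 472.14127234852253, 'fy': 472.14127234852253, 'cx': 320.92489763963385, 'cy': 243.5141351445702, 'rvec': array([ 2.15276243, -2.10662998,  0.13186421]), 'tvec': array([-0.04791145,  0.5761884 ,  0.86765891])}
t 0.1 pos [ 0.2575 -0.5691  0.2306] yaw_x -65.66 z [-0.001  0.001 -1.   ] F [ 0.2  1.8 -0.1] T [ 0.    0.02 -0.02] w 1.003
[[ 4.12155506e-01 -9.11113335e-01 -5.73835028e-04]
 [-9.11112642e-01 -4.12155901e-01  1.12572680e-03]
 [-1.26217420e-03  5.88538479e-05 -9.99999202e-01]]
```

View pics/top0.png

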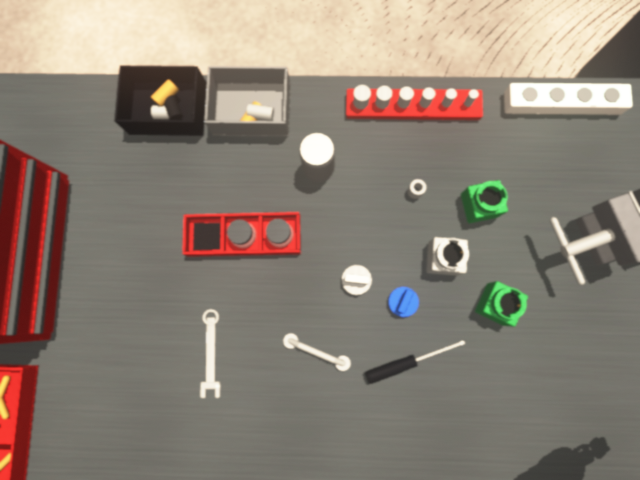

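View pics/scene0.png

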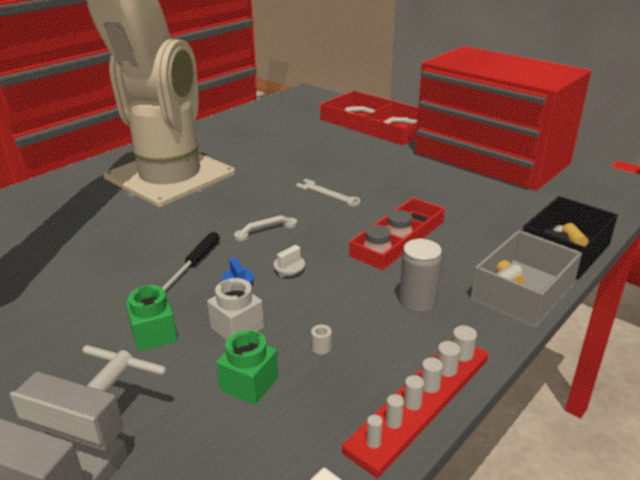

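Look-alikes in the top picture: the steel canister is at (449,255), with green ones at (488,200) and (505,303). The steel lid is at (357,280), with a blue one at (403,301). The free cell with the black pad is at (206,236). I choose the steel canister and the steel lid, and check both in a close crop.

```bash
python3 - <<'E'
from h import *
im,d=load('top'); W=cloud('top',d)
def crop(u0,v0,w,h,s): return cv2.resize(im[v0:v0+h,u0:u0+w],(w*s,h*s),interpolation=cv2.INTER_CUBIC)
a=crop(415,220,66,70,6); b=crop(325,245,66,70,6); c=crop(175,205,132,60,6)
out=np.zeros((420+360,792,3),np.uint8); out[:420,:396]=a; out[:420,396:]=b; out[420:]=c
cv2.imwrite('pics/crop1.png',cv2.resize(out,None,fx=.75,fy=.75,interpolation=cv2.INTER_AREA))
def seg(name,u0,v0,u1,v1,z0,z1):
    S=W[v0:v1,u0:u1].reshape(-1,3); S=S[(S[:,2]>z0)&(S[:,2]<z1)]
    r=cv2.minAreaRect((S[:,:2]*1000).astype(np.float32)); print(name,len(S),'mean',np.round(S.mean(0),4),'rect',np.round(r[0],1),np.round(r[1],1),round(r[2],1))
print('table z',np.nanmedian(W[380:460,200:350,2]))
seg('can body',425,225,480,285,.045,.065); seg('neck',425,225,480,285,.072,.09)
seg('lid flange',335,255,380,305,.012,.03); seg('bar',335,255,380,305,.036,.06)
seg('tray rim',175,200,310,265,.028,.042); seg('pad',190,215,225,260,.0,.012)
seg('jar',224,215,260,255,.043,.06);seg('jar2',262,215,296,255,.043,.06)
seg('can110',290,120,345,180,.1,.13)
E
```

```text
table z -0.0018374917928095055
can body 794 mean [ 0.5565 -0.2742  0.0564] rect [ 558.8 -277.2] [64.1 64.4] 86.8
neck 370 mean [ 0.5588 -0.2776  0.0779] rect [ 559.1 -277.7] [55.2 56.8] 27.7
lid flange 488 mean [ 0.5104 -0.1042  0.0175] rect [ 511.4 -105.1] [56.9 55. ] 1.4
bar 183 mean [ 0.511  -0.1045  0.045 ] rect [ 511.2 -104.6] [44.8 14.1] 85.4
tray rim 989 mean [0.5974 0.1235 0.0324] rect [597.1 124.7] [ 80.3 229.7] 2.2
pad 1058 mean [0.5947 0.201  0.0049] rect [588.  197.7] [84.4 70.6] 3.8
jar 489 mean [0.5964 0.1236 0.0511] rect [597.2 123.4] [47.3 46.2] 0.3
jar2 483 mean [0.5993 0.0491 0.0511] rect [599.4  49.6] [46.6 46.6] 2.1
can110 834 mean [ 0.7429 -0.024   0.1081] rect [744.1 -23.5] [59.6 59.9] 15.1
```

View pics/crop1.png

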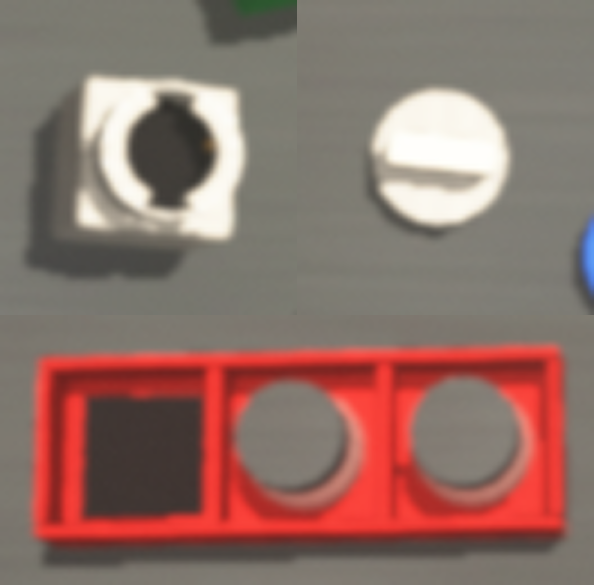

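The crop confirms the choice. The steel canister's gaps run vertically in the image, so close to world x. The lid's bar lies close to world y, and the free cell with its pad is the leftmost of the three. I cross-check these positions with the scene camera.

```bash
python3 - <<'E'
from h import *
# mean positions in fixed world boxes, both cameras, restricted to horizontal top faces
for n in('top','scene'):
    im,d=load(n); W=cloud(n,d); hsv=cv2.cvtColor(im,cv2.COLOR_BGR2HSV)
    def box(name,c,hw,z0,z1,m=None):
        k=(abs(W[...,0]-c[0])<hw[0])&(abs(W[...,1]-c[1])<hw[1])&(W[...,2]>z0)&(W[...,2]<z1)
        if m is not None:k&=m
        S=W[k]; r=cv2.minAreaRect((S[:,:2]*1000).astype(np.float32)); mm=(S.max(0)+S.min(0))/2
        print(n,name,len(S),np.round(r[0],1),np.round(r[1],1),round(r[2],1),'mid',np.round(mm,4),'zmed',np.round(np.median(S[:,2]),4))
    red=(hsv[...,1]>120)&((hsv[...,0]<12)|(hsv[...,0]>168)); 
    box('neck',(.559,-.277),(.045,.045),.073,.09)
    box('bar',(.511,-.105),(.04,.04),.037,.06)
    box('rim',(.597,.124),(.06,.14),.028,.042,red)
    box('green1',(.66,-.36),(.06,.06),.05,.09,(hsv[...,0]>40)&(hsv[...,0]<80)&(hsv[...,1]>100))
    if n=='top':
        dark=(im.max(-1)<75)
        box('paddark',(.595,.2),(.04,.04),-.005,.015,dark)
E
```

```text
top neck 365 [ 559.1 -277.7] [55.2 56.8] 27.7 mid [ 0.559  -0.2777  0.0778] zmed 0.0781
top bar 182 [ 511.2 -104.6] [44.8 14.1] 85.4 mid [ 0.511  -0.1047  0.0432] zmed 0.045
top rim 953 [597.1 124.7] [ 80.3 229.7] 2.2 mid [0.5968 0.1249 0.0333] zmed 0.0324
top green1 893 [ 668.2 -351. ] [63.8 64.8] 12.7 mid [ 0.6687 -0.3512  0.0665] zmed 0.0643
top paddark 585 [594.  198.1] [50.5 48.7] 2.2 mid [0.594  0.1981 0.0053] zmed 0.0054
scene neck 452 [ 558.1 -277.9] [55.4 60.1] 49.6 mid [ 0.5574 -0.2785  0.0774] zmed 0.0784
scene bar 191 [ 511.2 -105.7] [47.6 18.3] 81.4 mid [ 0.5104 -0.1061  0.0433] zmed 0.0451
scene rim 745 [596.5 122.6] [ 83.5 235.8] 2.1 mid [0.5967 0.1222 0.0343] zmed 0.0325
scene green1 1737 [ 668.6 -353.5] [65.  64.8] 11.9 mid [ 0.6722 -0.3534  0.0661] zmed 0.0641
```

```bash
cat >> h.py <<'E'
def plan(p,yaw,n,g):
    o,M=obs(); x=np.array(o['position']); y0=np.degrees(np.arctan2(M[1,0],M[0,0])); dy=(yaw-y0+180)%360-180
    st=(np.array(p)-x)/n
    for i in range(n):
        a=np.radians(y0+dy*i/n); ex=np.array([np.cos(a),np.sin(a),0]); ey=np.array([np.sin(a),-np.cos(a),0])
        print([[round(100*st@ex,2),round(100*st@ey,2),round(-100*st[2],2)],round(-np.radians(dy)/n,3),g],end=',\n' if i<n-1 else '\n')
E
python3 -c "
from h import *
plan((.5588,-.2777,.16),-3.2,12,8.54)"
```

```text
t 0.1 pos [ 0.2575 -0.5691  0.2306] yaw_x -65.66 z [-0.001  0.001 -1.   ] F [ 0.2  1.8 -0.1] T [ 0.    0.02 -0.02] w 1.003
[[np.float64(-1.18), np.float64(-3.29), np.float64(0.59)], np.float64(-0.091), 8.54],
[[np.float64(-0.87), np.float64(-3.38), np.float64(0.59)], np.float64(-0.091), 8.54],
[[np.float64(-0.56), np.float64(-3.45), np.float64(0.59)], np.float64(-0.091), 8.54],
[[np.float64(-0.25), np.float64(-3.48), np.float64(0.59)], np.float64(-0.091), 8.54],
[[np.float64(0.07), np.float64(-3.49), np.float64(0.59)], np.float64(-0.091), 8.54],
[[np.float64(0.38), np.float64(-3.47), np.float64(0.59)], np.float64(-0.091), 8.54],
[[np.float64(0.7), np.float64(-3.42), np.float64(0.59)], np.float64(-0.091), 8.54],
[[np.float64(1.01), np.float64(-3.35), np.float64(0.59)], np.float64(-0.091), 8.54],
[[np.float64(1.31), np.float64(-3.24), np.float64(0.59)], np.float64(-0.091), 8.54],
[[np.float64(1.59), np.float64(-3.11), np.float64(0.59)], np.float64(-0.091), 8.54],
[[np.float64(1.87), np.float64(-2.95), np.float64(0.59)], np.float64(-0.091), 8.54],
[[np.float64(2.13), np.float64(-2.77), np.float64(0.59)], np.float64(-0.091), 8.54]
```

>>> servo_tool(deltas=[[[-1.2, -3.3, 0.6], -0.09, 8.54], [[-0.9, -3.4, 0.6], -0.09, 8.54], [[-0.6, -3.4, 0.6], -0.09, 8.54], [[-0.2, -3.5, 0.6], -0.09, 8.54], [[0.1, -3.5, 0.6], -0.09, 8.54], [[0.4, -3.5, 0.6], -0.09, 8.54], [[0.7, -3.4, 0.6], -0.09, 8.54], [[1.0, -3.3, 0.6], -0.09, 8.54], [[1.3, -3.2, 0.6], -0.09, 8.54], [[1.6, -3.1, 0.6], -0.09, 8.54], [[1.9, -2.9, 0.6], -0.09, 8.54], [[2.1, -2.8, 0.6], -0.09, 8.54]], force=60)

```text
clock: 1.1
position: [0.558, -0.2708, 0.1507]
ee_rot: [1.0, -0.018, -0.004, -0.0]
ft_force: [1.0, -0.6, -0.7]
grip_width: 0.999
```

```bash
sed -i 's/round(100\*st@ex,2),round(100\*st@ey,2),round(-100\*st\[2\],2)/float(round(100*st@ex,2)),float(round(100*st@ey,2)),float(round(-100*st[2],2))/; s/,round(-np.radians(dy)\/n,3)/,float(round(-np.radians(dy)\/n,3))/' h.py; python3 -c "
from h import *
plan((.5588,-.2777,.12),-3.2,5,8.54)"
```

```text
t 1.1 pos [ 0.558  -0.2708  0.1507] yaw_x -2.08 z [-0.008  0.    -1.   ] F [ 1.  -0.6 -0.7] T [-0.01 -0.07  0.06] w 0.999
[[0.02, 0.14, 0.61], 0.004, 8.54],
[[0.02, 0.14, 0.61], 0.004, 8.54],
[[0.02, 0.14, 0.61], 0.004, 8.54],
[[0.02, 0.14, 0.61], 0.004, 8.54],
[[0.02, 0.14, 0.61], 0.004, 8.54]
```

>>> servo_tool(deltas=[[[0, 0.3, 0.8], 0.01, 8.54], [[0, 0.3, 0.8], 0.01, 8.54], [[0, 0.1, 0.8], 0, 8.54], [[0, 0, 0.8], 0, 8.54], [[0, 0, 0.8], 0, 8.54], [[0, 0, 0], 0, 8.54]])

```text
clock: 1.6
position: [0.5602, -0.2697, 0.1044]
ee_rot: [1.0, -0.022, -0.005, -0.003]
ft_force: [-1.1, 0.8, -1.1]
grip_width: 1.0
```

```bash
python3 -c "
from h import *
plan((.5588,-.2777,.058),-3.2,5,8.54)"
```

```text
t 1.6 pos [ 0.5602 -0.2697  0.1044] yaw_x -2.49 z [-0.01   0.006 -1.   ] F [-1.1  0.8 -1.1] T [-0.02 -0.02  0.01] w 1.0
[[-0.02, 0.16, 0.93], 0.002, 8.54],
[[-0.02, 0.16, 0.93], 0.002, 8.54],
[[-0.02, 0.16, 0.93], 0.002, 8.54],
[[-0.02, 0.16, 0.93], 0.002, 8.54],
[[-0.02, 0.16, 0.93], 0.002, 8.54]
```

>>> servo_tool(deltas=[[[0, 0.3, 0.8], 0.01, 8.54], [[0, 0.3, 0.8], 0, 8.54], [[0, 0.2, 0.8], 0, 8.54], [[0, 0.1, 0.8], 0, 8.54], [[0, 0, 0.6], 0, 8.54], [[0, 0, 0], 0, 8.54], [[0, 0, 0], 0, 8.54]])

```text
clock: 2.18
position: [0.5572, -0.2828, 0.0621]
ee_rot: [1.0, -0.03, -0.006, -0.002]
ft_force: [0.6, -0.2, 0.6]
grip_width: 1.001
```

```bash
python3 -c "
from h import *
plan((.5588,-.2777,.057),-3.2,3,8.54)"
```

```text
t 2.18 pos [ 0.5572 -0.2828  0.0621] yaw_x -3.46 z [-0.011  0.005 -1.   ] F [ 0.6 -0.2  0.6] T [-0.03 -0.04 -0.03] w 1.001
[[0.04, -0.17, 0.17], -0.001, 8.54],
[[0.04, -0.17, 0.17], -0.001, 8.54],
[[0.04, -0.17, 0.17], -0.001, 8.54]
```

>>> servo_tool(deltas=[[[0, -0.2, 0.1], 0, 8.54], [[0, -0.2, 0.1], 0, 8.54], [[0, 0, 0.1], 0, 8.54], [[0, 0, 0], 0, 8.54]])

```text
clock: 2.52
position: [0.5582, -0.2779, 0.0598]
ee_rot: [1.0, -0.03, -0.005, -0.002]
ft_force: [0.2, 0.5, -0.5]
grip_width: 0.997
```

```bash
python3 -c "
from h import *
plan((.5588,-.2777,.057),-3.2,1,8.54)
plan((.5588,-.2777,.057),-3.2,1,8.54)"
```

```text
t 2.52 pos [ 0.5582 -0.2779  0.0598] yaw_x -3.41 z [-0.01   0.005 -1.   ] F [ 0.2  0.5 -0.5] T [ 0.05 -0.01 -0.03] w 0.997
[[0.06, -0.02, 0.28], -0.004, 8.54]
t 2.52 pos [ 0.5582 -0.2779  0.0598] yaw_x -3.41 z [-0.01   0.005 -1.   ] F [ 0.2  0.5 -0.5] T [ 0.05 -0.01 -0.03] w 0.997
[[0.06, -0.02, 0.28], -0.004, 8.54]
```

>>> servo_tool(deltas=[[[0, 0, 0.3], 0, 8.54], [[0, 0, 0], 0, 5.0], [[0, 0, 0], 0, 5.0], [[0, 0, 0], 0, 5.0], [[0, 0, 0], 0, 5.0], [[0, 0, 0], 0, 5.0], [[0, 0, 0], 0, 5.0], [[0, 0, 0], 0, 5.0], [[0, 0, 0], 0, 5.0]], force=80)

```text
clock: 3.27
position: [0.5587, -0.2779, 0.0579]
ee_rot: [1.0, -0.03, -0.005, -0.002]
ft_force: [0.1, 0.4, 0.0]
grip_width: 0.633
```

```bash
python3 -c "
from h import *
obs()"
```

```text
t 3.27 pos [ 0.5587 -0.2779  0.0579] yaw_x -3.39 z [-0.009  0.004 -1.   ] F [0.1 0.4 0. ] T [ 0.08  0.07 -0.  ] w 0.633
```

>>> servo_tool(deltas=[[[0, 0, 0], 0, 5.0], [[0, 0, 0], 0, 5.0], [[0, 0, -0.5], 0, 5.0], [[0, 0, -1], 0, 5.0], [[0, 0, -1.2], 0, 5.0], [[0, 0, -1.2], 0, 5.0], [[0, 0, -1.0], 0, 5.0], [[0, 0, -0.5], 0, 5.0], [[0, 0, 0], 0, 5.0], [[0, 0, 0], 0, 5.0]])

```text
clock: 4.1
position: [0.5592, -0.2781, 0.1187]
ee_rot: [1.0, -0.03, -0.004, -0.002]
ft_force: [-0.6, -0.8, -3.5]
grip_width: 0.634
```

```bash
python3 -c "
from h import *
plan((.594,.199,.13),2.2,14,5.0)"
```

```text
t 4.1 pos [ 0.5592 -0.2781  0.1187] yaw_x -3.39 z [-0.008  0.003 -1.   ] F [-0.6 -0.8 -3.5] T [ 0.    0.01 -0.  ] w 0.634
[[0.05, -3.42, -0.08], -0.007, 5.0],
[[0.07, -3.42, -0.08], -0.007, 5.0],
[[0.09, -3.42, -0.08], -0.007, 5.0],
[[0.12, -3.42, -0.08], -0.007, 5.0],
[[0.14, -3.41, -0.08], -0.007, 5.0],
[[0.17, -3.41, -0.08], -0.007, 5.0],
[[0.19, -3.41, -0.08], -0.007, 5.0],
[[0.21, -3.41, -0.08], -0.007, 5.0],
[[0.24, -3.41, -0.08], -0.007, 5.0],
[[0.26, -3.41, -0.08], -0.007, 5.0],
[[0.28, -3.41, -0.08], -0.007, 5.0],
[[0.31, -3.4, -0.08], -0.007, 5.0],
[[0.33, -3.4, -0.08], -0.007, 5.0],
[[0.36, -3.4, -0.08], -0.007, 5.0]
```

>>> servo_tool(deltas=[[[0, -1, -1.2], -0.007, 5.0], [[0.1, -2, -1], -0.007, 5.0], [[0.1, -3, -0.6], -0.007, 5.0], [[0.1, -3.4, -0.3], -0.007, 5.0], [[0.1, -3.4, 0], -0.007, 5.0], [[0.2, -3.4, 0], -0.007, 5.0], [[0.2, -3.4, 0], -0.007, 5.0], [[0.2, -3.4, 0], -0.007, 5.0], [[0.2, -3.4, 0], -0.007, 5.0], [[0.2, -3.4, 0], -0.007, 5.0], [[0.3, -3.4, 0], -0.007, 5.0], [[0.3, -3.4, 0], -0.007, 5.0]])

```text
clock: 5.1
position: [0.5802, 0.1144, 0.1598]
ee_rot: [1.0, 0.015, -0.003, -0.001]
ft_force: [1.3, 1.8, -3.2]
grip_width: 0.631
```

```bash
python3 -c "
from h import *
plan((.594,.199,.14),2.4,4,5.0)"
```

```text
t 5.1 pos [0.5802 0.1144 0.1598] yaw_x 1.78 z [-0.007  0.002 -1.   ] F [ 1.3  1.8 -3.2] T [ 0.01 -0.09 -0.05] w 0.631
[[0.41, -2.1, 0.49], -0.003, 5.0],
[[0.42, -2.1, 0.49], -0.003, 5.0],
[[0.42, -2.1, 0.49], -0.003, 5.0],
[[0.43, -2.1, 0.49], -0.003, 5.0]
```

>>> servo_tool(deltas=[[[0.4, -2.2, 0.2], 0, 5.0], [[0.4, -1.9, 0.2], 0, 5.0], [[0.3, -1.5, 0.2], 0, 5.0], [[0.2, -1, 0.2], 0, 5.0], [[0, -0.5, 0.2], 0, 5.0], [[0, 0, 0], 0, 5.0], [[0, 0, 0], 0, 5.0]])

```text
clock: 5.68
position: [0.5812, 0.2124, 0.1546]
ee_rot: [1.0, 0.029, -0.003, -0.004]
ft_force: [0.0, -0.9, -2.9]
grip_width: 0.63
```

```bash
python3 -c "
from h import *
plan((.594,.199,.13),2.0,3,5.0)"
```

```text
t 5.68 pos [0.5812 0.2124 0.1546] yaw_x 3.28 z [-0.007  0.009 -1.   ] F [ 0.  -0.9 -2.9] T [-0.05 -0.07 -0.01] w 0.63
[[0.4, 0.47, 0.82], 0.007, 5.0],
[[0.4, 0.47, 0.82], 0.007, 5.0],
[[0.41, 0.47, 0.82], 0.007, 5.0]
```

>>> servo_tool(deltas=[[[0.4, 0.4, 0.4], 0.007, 5.0], [[0.4, 0.4, 0.4], 0.007, 5.0], [[0.3, 0.3, 0.4], 0.007, 5.0], [[0.1, 0.1, 0.4], 0, 5.0], [[0, 0, 0.4], 0, 5.0], [[0, 0, 0], 0, 5.0], [[0, 0, 0], 0, 5.0]])

```text
clock: 6.27
position: [0.5964, 0.1926, 0.1318]
ee_rot: [1.0, 0.012, -0.003, -0.003]
ft_force: [-0.7, -0.7, -3.0]
grip_width: 0.627
```

```bash
python3 -c "
from h import *
plan((.594,.199,.115),2.0,3,5.0)
for n in('scene','top'):
    im,d=grab(n); 
    s=im[160:310,320:520] if n=='scene' else im[180:300,130:290]
    cv2.imwrite(f'pics/{n}1.png',cv2.resize(s,None,fx=4,fy=4,interpolation=cv2.INTER_CUBIC))
im,d=load('scene');W=cloud('scene',d);hsv=cv2.cvtColor(im,cv2.COLOR_BGR2HSV)
"
```

```text
t 6.27 pos [0.5964 0.1926 0.1318] yaw_x 1.41 z [-0.007  0.005 -1.   ] F [-0.7 -0.7 -3. ] T [ 0.02  0.02 -0.02] w 0.627
[[-0.07, -0.22, 0.56], -0.003, 5.0],
[[-0.07, -0.22, 0.56], -0.003, 5.0],
[[-0.07, -0.22, 0.56], -0.003, 5.0]
```

View pics/scene1.png

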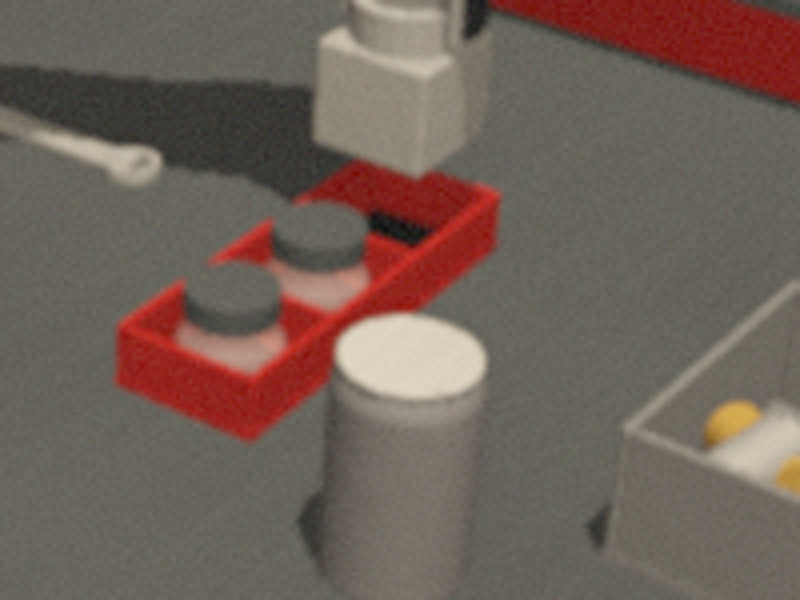

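```bash
python3 - <<'E'
from h import *
o,M=obs(); p=np.array(o['position'])
for n in('scene','top'):
    im,d=load(n); W=cloud(n,d)
    k=(abs(W[...,0]-p[0])<.05)&(abs(W[...,1]-p[1])<.05)&(W[...,2]>.078)&(W[...,2]<.125)
    S=W[k][:,:2]*1000; r=cv2.minAreaRect(S.astype(np.float32))
    print(n,len(S),np.round(r[0],1),np.round(r[1],1),round(r[2],1))
    if n=='scene':
        # faces: side points by local coords at yaw from jaw
        for yaw in(M[1,0],):
            a=np.arctan2(M[1,0],M[0,0])+np.radians(.2); L=(S-p[:2]*1000)@np.array([[np.cos(a),-np.sin(a)],[np.sin(a),np.cos(a)]])
            fx=L[(L[:,0]>25)&(abs(L[:,1])<26)]; fy=L[(L[:,1]<-25)&(abs(L[:,0])<26)]
            print('fx',len(fx),np.median(fx[:,0]),np.degrees(np.polyfit(fx[:,1],fx[:,0],1)[0]) if len(fx)>9 else '', 'fy',len(fy),np.median(fy[:,1]),np.degrees(np.polyfit(fy[:,0],fy[:,1],1)[0]))
    k=(abs(W[...,0]-p[0])<.05)&(abs(W[...,1]-p[1])<.05)&(W[...,2]>.05)&(W[...,2]<.1); print('lowest z',np.percentile(W[k][:,2],[1,3,10]))
E
```

```text
t 6.37 pos [0.5963 0.1929 0.132 ] yaw_x 1.43 z [-0.007  0.005 -1.   ] F [-0.1  0.2 -3.8] T [0.02 0.03 0.  ] w 0.631
scene 899 [611.6 175.7] [88.6 51. ] 44.4
fx 277 31.033169700028083 0.9101678906744369 fy 478 -32.35997543232632 -0.8863765593278518
lowest z [0.05219033 0.0741523  0.07658154]
top 291 [586.6 167.3] [34.5 75.4] 57.4
lowest z [0.05017117 0.05075732 0.05327074]
```

>>> servo_tool(deltas=[[[0, -0.2, 0.2], -0.013, 5.0], [[-0.1, -0.2, 0.2], -0.013, 5.0], [[-0.1, -0.1, 0.2], 0, 5.0], [[0, 0, 0.2], 0, 5.0], [[0, 0, 0.2], 0, 5.0], [[0, 0, 0], 0, 5.0], [[0, 0, 0], 0, 5.0]])

```text
clock: 6.95
position: [0.5934, 0.2001, 0.1217]
ee_rot: [1.0, 0.028, -0.003, -0.003]
ft_force: [-0.4, 0.5, -2.9]
grip_width: 0.632
```

```bash
python3 -c "
from h import *
plan((.5945,.1985,.104),2.9,2,5.0)"
```

```text
t 6.95 pos [0.5934 0.2001 0.1217] yaw_x 3.24 z [-0.006  0.006 -1.   ] F [-0.4  0.5 -2.9] T [-0.02 -0.02 -0.04] w 0.632
[[0.05, 0.08, 0.89], 0.003, 5.0],
[[0.05, 0.08, 0.89], 0.003, 5.0]
```

>>> servo_tool(deltas=[[[0.05, 0.07, 0.3], 0.004, 5.0], [[0.05, 0.05, 0.4], 0, 5.0], [[0, 0, 0.4], 0, 5.0], [[0, 0, 0.4], 0, 5.0], [[0, 0, 0], 0, 5.0], [[0, 0, 0], 0, 5.0]])

```text
clock: 7.45
position: [0.5946, 0.1985, 0.1048]
ee_rot: [1.0, 0.026, -0.003, -0.003]
ft_force: [-0.5, -0.4, -3.2]
grip_width: 0.631
```

```bash
python3 -c "
from h import *
plan((.5945,.1985,.068),2.9,8,5.0)"
```

```text
t 7.45 pos [0.5946 0.1985 0.1048] yaw_x 2.94 z [-0.006  0.006 -1.   ] F [-0.5 -0.4 -3.2] T [-0.01 -0.03  0.03] w 0.631
[[-0.0, -0.0, 0.46], 0.0, 5.0],
[[-0.0, -0.0, 0.46], 0.0, 5.0],
[[-0.0, -0.0, 0.46], 0.0, 5.0],
[[-0.0, -0.0, 0.46], 0.0, 5.0],
[[-0.0, -0.0, 0.46], 0.0, 5.0],
[[-0.0, -0.0, 0.46], 0.0, 5.0],
[[-0.0, -0.0, 0.46], 0.0, 5.0],
[[-0.0, -0.0, 0.46], 0.0, 5.0]
```

Well placed. The canister's bottom is now about 47 mm above the bench, so I lower it past the walls and watch the force.

>>> servo_tool(deltas=[[[0, 0, 0.3], 0, 5.0], [[0, 0, 0.3], 0, 5.0], [[0, 0, 0.3], 0, 5.0], [[0, 0, 0.3], 0, 5.0], [[0, 0, 0.3], 0, 5.0], [[0, 0, 0.2], 0, 5.0], [[0, 0, 0], 0, 5.0], [[0, 0, 0], 0, 5.0]])

```text
clock: 8.12
position: [0.5944, 0.1986, 0.0858]
ee_rot: [1.0, 0.026, -0.003, -0.003]
ft_force: [0.4, -0.4, -3.6]
grip_width: 0.63
```

```bash
python3 -c "
from h import *
plan((.5945,.1985,.068),2.9,8,5.0)"
```

```text
t 8.12 pos [0.5944 0.1986 0.0858] yaw_x 2.94 z [-0.006  0.006 -1.   ] F [ 0.4 -0.4 -3.6] T [0.   0.05 0.02] w 0.63
[[0.0, 0.0, 0.22], 0.0, 5.0],
[[0.0, 0.0, 0.22], 0.0, 5.0],
[[0.0, 0.0, 0.22], 0.0, 5.0],
[[0.0, 0.0, 0.22], 0.0, 5.0],
[[0.0, 0.0, 0.22], 0.0, 5.0],
[[0.0, 0.0, 0.22], 0.0, 5.0],
[[0.0, 0.0, 0.22], 0.0, 5.0],
[[0.0, 0.0, 0.22], 0.0, 5.0]
```

>>> servo_tool(deltas=[[[0, 0, 0.3], 0, 5.0], [[0, 0, 0.3], 0, 5.0], [[0, 0, 0.3], 0, 5.0], [[0, 0, 0.3], 0, 5.0], [[0, 0, 0.3], 0, 5.0], [[0, 0, 0.1], 0, 5.0], [[0, 0, 0], 0, 5.0]])

```text
clock: 8.7
position: [0.5944, 0.1987, 0.0682]
ee_rot: [1.0, 0.026, -0.003, -0.003]
ft_force: [-0.9, -0.7, -3.0]
grip_width: 0.628
```

```bash
python3 -c "
from h import *
obs()"
```

```text
t 8.7 pos [0.5944 0.1987 0.0682] yaw_x 2.93 z [-0.006  0.006 -1.   ] F [-0.9 -0.7 -3. ] T [-0.03 -0.01  0.  ] w 0.628
```

>>> servo_tool(deltas=[[[0, 0, 0.15], 0, 5.0], [[0, 0, 0.1], 0, 5.0], [[0, 0, 0.1], 0, 5.0], [[0, 0, 0], 0, 5.0]])

```text
clock: 9.03
position: [0.5947, 0.1991, 0.0651]
ee_rot: [1.0, 0.026, -0.003, -0.003]
ft_force: [-0.2, 0.0, -2.8]
grip_width: 0.634
```

```bash
python3 -c "
from h import *
obs()"
```

```text
t 9.03 pos [0.5947 0.1991 0.0651] yaw_x 2.94 z [-0.005  0.006 -1.   ] F [-0.2  0.  -2.8] T [ 0.01  0.02 -0.  ] w 0.634
```

>>> servo_tool(deltas=[[[0, 0, 0.1], 0, 5.0], [[0, 0, 0.05], 0, 5.0], [[0, 0, 0], 0, 5.0]])

```text
clock: 9.28
position: [0.5949, 0.1993, 0.0651]
ee_rot: [1.0, 0.026, -0.002, -0.003]
ft_force: [0.1, 0.6, -2.7]
grip_width: 0.637
```

```bash
python3 -c "
from h import *
obs()"
```

```text
t 9.28 pos [0.5949 0.1993 0.0651] yaw_x 2.94 z [-0.005  0.006 -1.   ] F [ 0.1  0.6 -2.7] T [-0.02 -0.03  0.  ] w 0.637
```

>>> servo_tool(deltas=[[[0, 0, 0.2], 0, 5.0], [[0, 0, 0.2], 0, 5.0]])

```text
clock: 9.45
position: [0.5952, 0.1996, 0.0648]
ee_rot: [1.0, 0.025, -0.002, -0.003]
ft_force: [-11.0, -5.7, 25.7]
grip_width: 0.63
```

```bash
python3 -c "
from h import *
obs()"
```

```text
t 9.45 pos [0.5952 0.1996 0.0648] yaw_x 2.92 z [-0.003  0.005 -1.   ] F [-11.   -5.7  25.7] T [-1.35  3.64  0.11] w 0.63
```

>>> servo_tool(deltas=[[[0, 0, -0.05], 0, 5.0], [[0, 0, 0], 0, 8.54], [[0, 0, 0], 0, 8.54], [[0, 0, 0], 0, 8.54], [[0, 0, 0], 0, 8.54], [[0, 0, -0.5], 0, 8.54], [[0, 0, -2], 0, 8.54], [[0, 0, -2.5], 0, 8.54], [[0, 0, -2.5], 0, 8.54], [[0, 0, -1.5], 0, 8.54]])

```text
clock: 10.28
position: [0.594, 0.1985, 0.1555]
ee_rot: [1.0, 0.026, -0.004, -0.002]
ft_force: [1.1, -0.1, -0.1]
grip_width: 0.999
```

```bash
python3 -c "
from h import *
plan((.511,-.105,.13),-4.6,12,8.54)"
```

```text
t 10.28 pos [0.594  0.1985 0.1555] yaw_x 2.95 z [-0.009  0.005 -1.   ] F [ 1.1 -0.1 -0.1] T [ 0.06 -0.05 -0.01] w 0.999
[[-0.82, 2.49, 0.21], 0.011, 8.54],
[[-0.79, 2.5, 0.21], 0.011, 8.54],
[[-0.77, 2.51, 0.21], 0.011, 8.54],
[[-0.74, 2.52, 0.21], 0.011, 8.54],
[[-0.71, 2.52, 0.21], 0.011, 8.54],
[[-0.68, 2.53, 0.21], 0.011, 8.54],
[[-0.66, 2.54, 0.21], 0.011, 8.54],
[[-0.63, 2.55, 0.21], 0.011, 8.54],
[[-0.6, 2.55, 0.21], 0.011, 8.54],
[[-0.57, 2.56, 0.21], 0.011, 8.54],
[[-0.54, 2.57, 0.21], 0.011, 8.54],
[[-0.52, 2.57, 0.21], 0.011, 8.54]
```

>>> servo_tool(deltas=[[[-0.8, 2.5, 0], 0.011, 8.54], [[-0.8, 2.9, 0], 0.011, 6], [[-0.8, 2.9, 0], 0.011, 5], [[-0.8, 2.9, 0], 0.011, 5], [[-0.8, 2.9, 0.2], 0.011, 5], [[-0.7, 2.9, 0.2], 0.011, 5], [[-0.7, 2.9, 0.4], 0.011, 5], [[-0.6, 2.9, 0.4], 0.011, 5], [[-0.6, 2.5, 0.5], 0.011, 5], [[-0.5, 1.8, 0.5], 0.011, 5], [[-0.3, 1, 0.5], 0.011, 5], [[0, 0.4, 0], 0, 5]])

```text
clock: 11.28
position: [0.5198, -0.0942, 0.1345]
ee_rot: [0.999, -0.035, 0.003, -0.005]
ft_force: [0.1, -1.4, 0.1]
grip_width: 0.587
```

```bash
python3 - <<'E'
from h import *
for n in('top','scene'):
    im,d=grab(n); W=cloud(n,d)
    if n=='top': cv2.imwrite('pics/cell.png',cv2.resize(im[200:270,170:310],None,fx=5,fy=5,interpolation=cv2.INTER_CUBIC))
    for nm,z0,z1 in(('neck',.08,.096),('body',.052,.07)):
        k=(abs(W[...,0]-.594)<.045)&(abs(W[...,1]-.199)<.045)&(W[...,2]>z0)&(W[...,2]<z1); 
        S=W[k]; r=cv2.minAreaRect((S[:,:2]*1000).astype(np.float32)); print(n,nm,len(S),np.round(r[0],1),np.round(r[1],1),round(r[2],1),'zmed',np.median(S[:,2]))
plan((.511,-.105,.08),-4.6,4,4)
E
```

```text
top neck 345 [596.  199.2] [56.2 55. ] 47.0 zmed 0.08500316737276821
top body 739 [596.  198.7] [64.7 64. ] 2.7 zmed 0.06340462981394121
scene neck 253 [595.4 198.8] [55.6 60.1] 43.8 zmed 0.08493173043457762
scene body 434 [596.4 195.6] [66.7 66.8] 4.2 zmed 0.062487462409331215
t 11.38 pos [ 0.521  -0.0928  0.1354] yaw_x -3.91 z [ 0.007  0.01  -1.   ] F [0.1 0.2 0.3] T [-0.02 -0.02  0.06] w 0.585
[[-0.23, 0.32, 1.38], 0.003, 4],
[[-0.23, 0.32, 1.38], 0.003, 4],
[[-0.23, 0.32, 1.38], 0.003, 4],
[[-0.22, 0.32, 1.38], 0.003, 4]
```

View pics/cell.png

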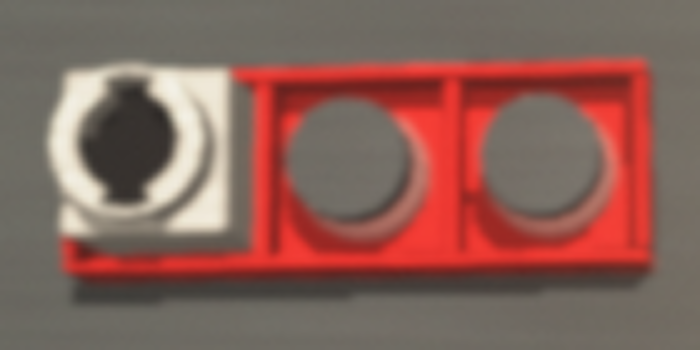

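The canister stands flat in the free cell at crop (130,145), with its gaps along world x and the jars undisturbed. Next is the lid.

>>> servo_tool(deltas=[[[-0.3, 0.3, 0.9], 0.003, 4.5], [[-0.3, 0.3, 0.9], 0.003, 4.5], [[-0.2, 0.2, 0.9], 0.003, 4.5], [[-0.1, 0.1, 0.9], 0, 4.5], [[0, 0, 0.6], 0, 4.5], [[0, 0, 0], 0, 4.5], [[0, 0, 0], 0, 4.5]])

```text
clock: 11.97
position: [0.5122, -0.0944, 0.0887]
ee_rot: [0.999, -0.034, 0.003, -0.006]
ft_force: [-0.3, 0.2, -0.2]
grip_width: 0.525
```

```bash
python3 -c "
from h import *
plan((.5112,-.105,.06),-4.6,2,4.5)"
```

```text
t 11.97 pos [ 0.5122 -0.0944  0.0887] yaw_x -3.89 z [ 0.007  0.013 -1.   ] F [-0.3  0.2 -0.2] T [-0.05 -0.03 -0.01] w 0.525
[[-0.01, 0.53, 1.43], 0.006, 4.5],
[[-0.01, 0.53, 1.43], 0.006, 4.5]
```

>>> servo_tool(deltas=[[[0, 0.4, 0.5], 0.006, 4.5], [[0, 0.4, 0.5], 0.006, 4.5], [[0, 0.1, 0.5], 0, 4.5], [[0, 0, 0.3], 0, 4.5], [[0, 0, 0.2], 0, 4.5], [[0, 0, 0], 0, 4.5], [[0, 0, 0], 0, 4.5]])

```text
clock: 12.55
position: [0.5124, -0.1042, 0.0668]
ee_rot: [0.999, -0.041, 0.004, -0.006]
ft_force: [0.4, -0.5, 0.5]
grip_width: 0.525
```

```bash
python3 -c "
from h import *
plan((.5112,-.105,.024),-4.6,2,4.5)"
```

```text
t 12.55 pos [ 0.5124 -0.1042  0.0668] yaw_x -4.66 z [ 0.008  0.013 -1.   ] F [ 0.4 -0.5  0.5] T [ 0.    0.02 -0.01] w 0.525
[[-0.06, 0.05, 2.14], -0.001, 4.5],
[[-0.06, 0.05, 2.14], -0.001, 4.5]
```

>>> servo_tool(deltas=[[[-0.1, 0.1, 0.6], 0, 4.5], [[0, 0, 0.8], 0, 4.5], [[0, 0, 0.8], 0, 4.5], [[0, 0, 0.8], 0, 4.5], [[0, 0, 0.6], 0, 4.5], [[0, 0, 0.3], 0, 4.5], [[0, 0, 0], 0, 4.5], [[0, 0, 0], 0, 4.5]])

```text
clock: 13.22
position: [0.5112, -0.1042, 0.023]
ee_rot: [0.999, -0.04, 0.003, -0.007]
ft_force: [0.1, 0.3, 0.0]
grip_width: 0.526
```

```bash
python3 -c "
from h import *
plan((.5112,-.105,.023),-4.6,1,4.5)"
```

```text
t 13.22 pos [ 0.5112 -0.1042  0.023 ] yaw_x -4.63 z [ 0.007  0.013 -1.   ] F [0.1 0.3 0. ] T [-0.01  0.    0.  ] w 0.526
[[0.01, 0.08, 0.0], -0.001, 4.5]
```

>>> servo_tool(deltas=[[[0, 0.08, 0], 0, 4.5], [[0, 0, 0], 0, 0.8], [[0, 0, 0], 0, 0.8], [[0, 0, 0], 0, 0.8], [[0, 0, 0], 0, 0.8], [[0, 0, 0], 0, 0.8], [[0, 0, 0], 0, 0.8], [[0, 0, 0], 0, 0.8], [[0, 0, -0.4], 0, 0.8], [[0, 0, -1], 0, 0.8], [[0, 0, -1], 0, 0.8], [[0, 0, 0], 0, 0.8]], force=80)

```text
clock: 14.22
position: [0.5113, -0.1053, 0.0503]
ee_rot: [0.999, -0.04, 0.004, -0.007]
ft_force: [-0.8, 0.2, -0.7]
grip_width: 0.143
```

```bash
python3 -c "
from h import *
plan((.596,.199,.16),93.1,16,0.8)"
```

```text
t 14.22 pos [ 0.5113 -0.1053  0.0503] yaw_x -4.61 z [ 0.008  0.013 -1.   ] F [-0.8  0.2 -0.7] T [ 0.01 -0.01  0.02] w 0.143
[[0.37, -1.94, -0.69], -0.107, 0.8],
[[0.58, -1.89, -0.69], -0.107, 0.8],
[[0.78, -1.82, -0.69], -0.107, 0.8],
[[0.97, -1.72, -0.69], -0.107, 0.8],
[[1.14, -1.61, -0.69], -0.107, 0.8],
[[1.31, -1.48, -0.69], -0.107, 0.8],
[[1.46, -1.33, -0.69], -0.107, 0.8],
[[1.59, -1.17, -0.69], -0.107, 0.8],
[[1.71, -0.99, -0.69], -0.107, 0.8],
[[1.8, -0.81, -0.69], -0.107, 0.8],
[[1.88, -0.61, -0.69], -0.107, 0.8],
[[1.93, -0.41, -0.69], -0.107, 0.8],
[[1.96, -0.2, -0.69], -0.107, 0.8],
[[1.97, 0.01, -0.69], -0.107, 0.8],
[[1.96, 0.22, -0.69], -0.107, 0.8],
[[1.93, 0.43, -0.69], -0.107, 0.8]
```

>>> servo_tool(deltas=[[[0.4, -1.9, -1], -0.107, 0.8], [[0.6, -1.9, -1.2], -0.107, 0.8], [[0.8, -1.8, -1.2], -0.107, 0.8], [[1.0, -1.7, -1.2], -0.107, 0.8], [[1.1, -1.6, -1.2], -0.107, 0.8], [[1.3, -1.5, -1.2], -0.107, 0.8], [[1.5, -1.3, -1], -0.107, 0.8], [[1.6, -1.2, -0.8], -0.107, 0.8], [[1.7, -1.0, -0.5], -0.107, 0.8], [[1.8, -0.8, 0], -0.107, 0.8], [[1.9, -0.6, 0], -0.107, 0.8], [[1.9, -0.4, 0], -0.107, 0.8]])

```text
clock: 15.22
position: [0.5735, 0.1258, 0.1581]
ee_rot: [0.811, 0.585, 0.009, 0.002]
ft_force: [0.3, 1.2, -2.1]
grip_width: 0.149
```

```bash
python3 -c "
from h import *
plan((.596,.199,.15),92.7,6,0.8)"
```

```text
t 15.22 pos [0.5735 0.1258 0.1581] yaw_x 71.6 z [ 0.017  0.007 -1.   ] F [ 0.3  1.2 -2.1] T [0.02 0.02 0.  ] w 0.149
[[1.28, -0.03, 0.14], -0.061, 0.8],
[[1.28, 0.05, 0.14], -0.061, 0.8],
[[1.27, 0.13, 0.14], -0.061, 0.8],
[[1.26, 0.2, 0.14], -0.061, 0.8],
[[1.24, 0.28, 0.14], -0.061, 0.8],
[[1.23, 0.36, 0.14], -0.061, 0.8]
```

>>> servo_tool(deltas=[[[1.3, 0, 0], -0.07, 0.8], [[1.3, 0, 0], -0.07, 0.8], [[1.2, 0.1, 0], -0.06, 0.8], [[0.9, 0.2, 0], -0.05, 0.8], [[0.6, 0.3, 0], -0.03, 0.8], [[0.3, 0.2, 0], -0.02, 0.8], [[0, 0, 0], 0, 0.8], [[0, 0, 0], 0, 0.8]])

```text
clock: 15.88
position: [0.5931, 0.1874, 0.1619]
ee_rot: [0.705, 0.709, 0.01, 0.004]
ft_force: [0.6, 0.3, -1.3]
grip_width: 0.142
```

```bash
python3 -c "
from h import *
plan((.596,.199,.13),92.7,3,0.8)"
```

```text
t 15.88 pos [0.5931 0.1874 0.1619] yaw_x 90.28 z [ 0.02  0.01 -1.  ] F [ 0.6  0.3 -1.3] T [-0.03  0.04  0.02] w 0.142
[[0.39, 0.1, 1.06], -0.014, 0.8],
[[0.38, 0.11, 1.06], -0.014, 0.8],
[[0.38, 0.11, 1.06], -0.014, 0.8]
```

>>> servo_tool(deltas=[[[0.3, 0.1, 0.5], -0.014, 0.8], [[0.3, 0.1, 0.6], -0.014, 0.8], [[0.2, 0.1, 0.6], -0.01, 0.8], [[0.1, 0, 0.6], 0, 0.8], [[0, 0, 0.5], 0, 0.8], [[0, 0, 0.3], 0, 0.8], [[0, 0, 0], 0, 0.8], [[0, 0, 0], 0, 0.8]])

```text
clock: 16.55
position: [0.5965, 0.1945, 0.1263]
ee_rot: [0.692, 0.721, 0.009, 0.004]
ft_force: [-0.5, -0.6, -1.5]
grip_width: 0.148
```

```bash
python3 -c "
from h import *
plan((.596,.199,.12),92.7,2,0.8)"
```

```text
t 16.55 pos [0.5965 0.1945 0.1263] yaw_x 92.35 z [ 0.018  0.007 -1.   ] F [-0.5 -0.6 -1.5] T [ 0.   -0.03  0.05] w 0.148
[[0.23, -0.01, 0.32], -0.003, 0.8],
[[0.23, -0.01, 0.32], -0.003, 0.8]
```

>>> servo_tool(deltas=[[[0.2, 0, 0], -0.003, 0.8], [[0.2, 0, 0], -0.003, 0.8], [[0, 0, 0], 0, 0.8], [[0, 0, 0], 0, 0.8]])

```text
clock: 16.88
position: [0.5966, 0.1989, 0.1271]
ee_rot: [0.69, 0.724, 0.009, 0.004]
ft_force: [0.0, 0.2, -1.8]
grip_width: 0.141
```

```bash
python3 - <<'E'
from h import *
plan((.596,.199,.12),92.7,2,0.8)
im,d=grab('scene'); W=cloud('scene',d)
cv2.imwrite('pics/sc2.png',cv2.resize(im[140:260,360:480],None,fx=5,fy=5,interpolation=cv2.INTER_CUBIC))
E
```

```text
t 16.88 pos [0.5966 0.1989 0.1271] yaw_x 92.7 z [ 0.019  0.007 -1.   ] F [ 0.   0.2 -1.8] T [-0.    0.06  0.02] w 0.141
[[0.01, -0.03, 0.35], 0.0, 0.8],
[[0.01, -0.03, 0.35], 0.0, 0.8]
```

View pics/sc2.png

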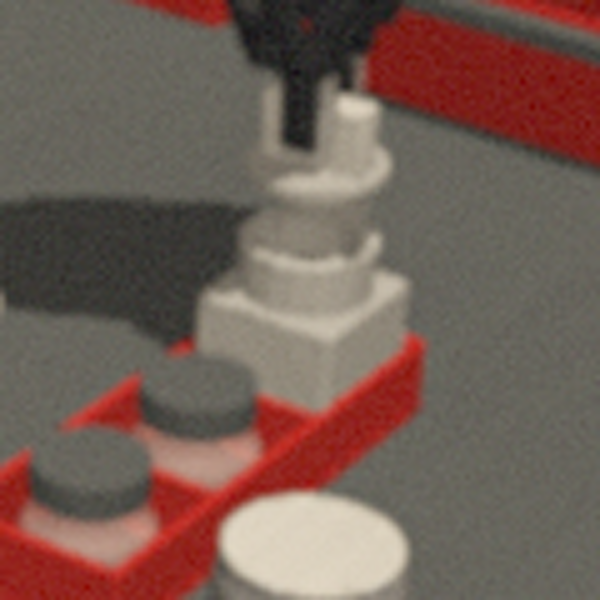

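The lid hovers squarely over the mouth, with the flange at crop (330,170) and the neck at (310,260). I lower it in.

>>> servo_tool(deltas=[[[0, 0, 0.3], 0, 0.8], [[0, 0, 0.3], 0, 0.8], [[0, 0, 0.3], 0, 0.8], [[0, 0, 0.3], 0, 0.8], [[0, 0, 0.3], 0, 0.8], [[0, 0, 0.3], 0, 0.8], [[0, 0, 0.2], 0, 0.8], [[0, 0, 0], 0, 0.8]])

```text
clock: 17.6
position: [0.597, 0.1988, 0.1048]
ee_rot: [0.69, 0.723, 0.009, 0.004]
ft_force: [0.2, 0.2, -1.7]
grip_width: 0.147
```

```bash
python3 -c "
from h import *
plan((.596,.199,.096),92.7,2,0.8)"
```

```text
t 17.6 pos [0.597  0.1988 0.1048] yaw_x 92.69 z [ 0.019  0.007 -1.   ] F [ 0.2  0.2 -1.7] T [-0.07  0.02 -0.02] w 0.147
[[0.01, -0.05, 0.44], -0.0, 0.8],
[[0.01, -0.05, 0.44], -0.0, 0.8]
```

The lugs are inside the gaps, 5 mm below the rim top, with no contact force. I continue down.

>>> servo_tool(deltas=[[[0, -0.1, 0.2], 0, 0.8], [[0, 0, 0.2], 0, 0.8], [[0, 0, 0.2], 0, 0.8], [[0, 0, 0.15], 0, 0.8], [[0, 0, 0.1], 0, 0.8], [[0, 0, 0], 0, 0.8]])

```text
clock: 18.1
position: [0.5965, 0.1991, 0.098]
ee_rot: [0.69, 0.723, 0.009, 0.005]
ft_force: [-0.1, 0.3, -1.0]
grip_width: 0.145
```

```bash
python3 -c "
from h import *
obs()"
```

```text
t 18.1 pos [0.5965 0.1991 0.098 ] yaw_x 92.67 z [ 0.02   0.007 -1.   ] F [-0.1  0.3 -1. ] T [ 0.01 -0.02 -0.  ] w 0.145
```

>>> servo_tool(deltas=[[[0, 0, 0.2], 0, 0.8], [[0, 0, 0.2], 0, 0.8], [[0, 0, 0], 0, 0.8]], force=30)

```text
clock: 18.35
position: [0.5971, 0.1995, 0.0982]
ee_rot: [0.691, 0.723, 0.01, 0.006]
ft_force: [0.4, -0.2, -1.5]
grip_width: 0.142
```

```bash
python3 -c "
from h import *
obs()"
```

```text
t 18.35 pos [0.5971 0.1995 0.0982] yaw_x 92.66 z [ 0.023  0.005 -1.   ] F [ 0.4 -0.2 -1.5] T [-0.   -0.01  0.04] w 0.142
```

Contact comes 2 mm high, because the tool has tilted about 1.3° and the lid with it. I open so the lid drops level onto the rim, then regrip.

>>> servo_tool(deltas=[[[0, 0, 0], 0, 2.5], [[0, 0, 0], 0, 2.5], [[0, 0, 0], 0, 2.5], [[0, 0, 0.15], 0, 2.5], [[0, 0, 0], 0, 2.5]])

```text
clock: 18.77
position: [0.5978, 0.1998, 0.0965]
ee_rot: [0.69, 0.723, 0.011, 0.007]
ft_force: [-0.5, 0.5, 1.1]
grip_width: 0.295
```

```bash
python3 - <<'E'
from h import *
o,M=obs()
im,d=grab('scene'); W=cloud('scene',d)
cv2.imwrite('pics/sc3.png',cv2.resize(im[150:250,370:470],None,fx=6,fy=6,interpolation=cv2.INTER_CUBIC))
im,d=grab('top'); W=cloud('top',d)
k=(abs(W[...,0]-.596)<.035)&(abs(W[...,1]-.199)<.035)
for a,b in((.082,.1),(.1,.125)):
    S=W[k&(W[...,2]>a)&(W[...,2]<b)]; print(len(S),np.median(S,axis=0) if len(S) else '')
E
```

```text
t 18.77 pos [0.5978 0.1998 0.0965] yaw_x 92.66 z [ 0.024  0.006 -1.   ] F [-0.5  0.5  1.1] T [-0.04  0.06 -0.  ] w 0.295
133 [0.58344671 0.18314507 0.08976106]
38 [0.58741726 0.19197373 0.10985647]
```

View pics/sc3.png

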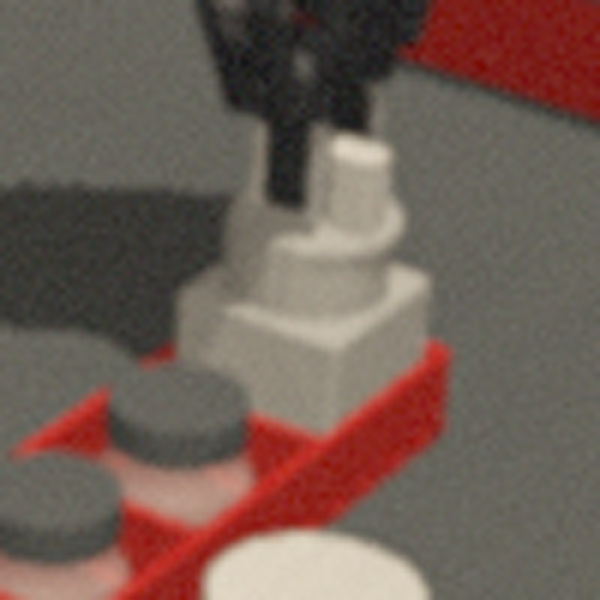

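The flange sits flat on the neck at crop (320,240). Its top reads about 90 mm, or about 92 mm with the depth bias added, so the lid is fully down. I recentre, then regrip.

>>> servo_tool(deltas=[[[0, -0.15, 0], 0, 2.5], [[0, -0.05, 0], 0, 2.5], [[0, 0, 0], 0, 2.5]])

```text
clock: 19.12
position: [0.5956, 0.1997, 0.0964]
ee_rot: [0.69, 0.723, 0.011, 0.007]
ft_force: [0.3, 0.1, -0.6]
grip_width: 0.29
```

```bash
python3 -c "
from h import *
plan((.5958,.199,.096),92.7,1,0.8)"
```

```text
t 19.12 pos [0.5956 0.1997 0.0964] yaw_x 92.66 z [ 0.024  0.006 -1.   ] F [ 0.3  0.1 -0.6] T [-0.03  0.08 -0.  ] w 0.29
[[-0.07, 0.02, 0.04], -0.001, 0.8]
```

>>> servo_tool(deltas=[[[-0.05, 0, 0.05], 0, 0.8], [[0, 0, 0], 0, 0.8], [[0, 0, 0], 0, 0.8], [[0, 0, 0], 0, 0.8], [[0, 0, 0], 0, 0.8], [[0, 0, 0], 0, 0.8], [[0, 0, 0], 0.04, 0.8], [[0, 0, 0], 0.06, 0.8], [[0, 0, 0], 0.06, 0.8], [[0, 0, 0], 0, 0.8]], force=60)

```text
clock: 19.95
position: [0.5964, 0.1991, 0.0963]
ee_rot: [0.748, 0.663, 0.012, 0.006]
ft_force: [-1.5, -0.1, 0.3]
grip_width: 0.149
```

```bash
python3 -c "
from h import *
obs()"
```

```text
t 19.95 pos [0.5964 0.1991 0.0963] yaw_x 83.11 z [ 0.026  0.007 -1.   ] F [-1.5 -0.1  0.3] T [ 0.11  0.27 -0.02] w 0.149
```

>>> servo_tool(deltas=[[[0, 0, 0], 0.06, 0.8], [[0, 0, 0], 0.06, 0.8], [[0, 0, 0], 0.06, 0.8], [[0, 0, 0], 0.06, 0.8], [[0, 0, 0], 0.06, 0.8], [[0, 0, 0], 0.06, 0.8], [[0, 0, 0], 0.05, 0.8], [[0, 0, 0], 0, 0.8], [[0, 0, 0], 0, 0.8]])

```text
clock: 20.7
position: [0.5967, 0.1995, 0.0965]
ee_rot: [0.867, 0.497, 0.013, 0.004]
ft_force: [-0.8, 0.2, 0.0]
grip_width: 0.149
```

```bash
cat > m.py <<'E'
from h import *
o,M=obs()
im,d=grab('scene'); W=cloud('scene',d)
cv2.imwrite('pics/sc4.png',cv2.resize(im[150:250,370:470],None,fx=6,fy=6,interpolation=cv2.INTER_CUBIC))
k=(abs(W[...,0]-.596)<.05)&(abs(W[...,1]-.199)<.05)&(W[...,2]>.038)&(W[...,2]<.055)
a=np.radians(2.2); L=(W[k][:,:2]*1000-[596,199])@np.array([[np.cos(a),-np.sin(a)],[np.sin(a),np.cos(a)]])
for A,B,n in((0,1,'x+'),(1,0,'y-')):
    s=1 if A==0 else -1; f=L[(s*L[:,A]>26)&(abs(L[:,B])<27)]; p=np.polyfit(f[:,B],f[:,A],1); print(n,len(f),'yaw rel tray',np.degrees(np.arctan(p[0]))*(-1 if A==0 else 1),'off',p[1])
im,d=grab('top'); W=cloud('top',d)
k=(abs(W[...,0]-.596)<.05)&(abs(W[...,1]-.199)<.05)&(W[...,2]>.053)&(W[...,2]<.07)
S=W[k]; r=cv2.minAreaRect((S[:,:2]*1000).astype(np.float32)); print('top body',len(S),np.round(r[0],1),np.round(r[1],1),round(r[2],1))
E
python3 m.py
```

```text
t 20.7 pos [0.5967 0.1995 0.0965] yaw_x 59.66 z [ 0.027  0.007 -1.   ] F [-0.8  0.2  0. ] T [0.01 0.03 0.02] w 0.149
x+ 89 yaw rel tray -1.0268407706885188 off 31.04477705346195
y- 160 yaw rel tray -0.9495895112019686 off -31.86456590368507
top body 284 [596.1 187.6] [42.8 64.1] 89.7
```

>>> servo_tool(deltas=[[[0, 0, 0], 0.06, 0.8], [[0, 0, 0], 0.06, 0.8], [[0, 0, 0], 0.06, 0.8], [[0, 0, 0], 0.05, 0.8], [[0, 0, 0], 0, 0.8], [[0, 0, 0], 0, 0.8]])

```text
clock: 21.3
position: [0.5972, 0.1999, 0.0967]
ee_rot: [0.918, 0.395, 0.014, 0.002]
ft_force: [-0.3, 0.6, 1.3]
grip_width: 0.151
```

```bash
python3 m.py
```

```text
t 21.3 pos [0.5972 0.1999 0.0967] yaw_x 46.58 z [ 0.028  0.008 -1.   ] F [-0.3  0.6  1.3] T [-0.    0.05 -0.02] w 0.151
x+ 95 yaw rel tray -1.2909342297634172 off 30.895026170570237
y- 163 yaw rel tray -1.489193890713087 off -31.68816402436337
top body 266 [595.8 191.4] [50.4 64. ] 90.0
```

View pics/sc4.png

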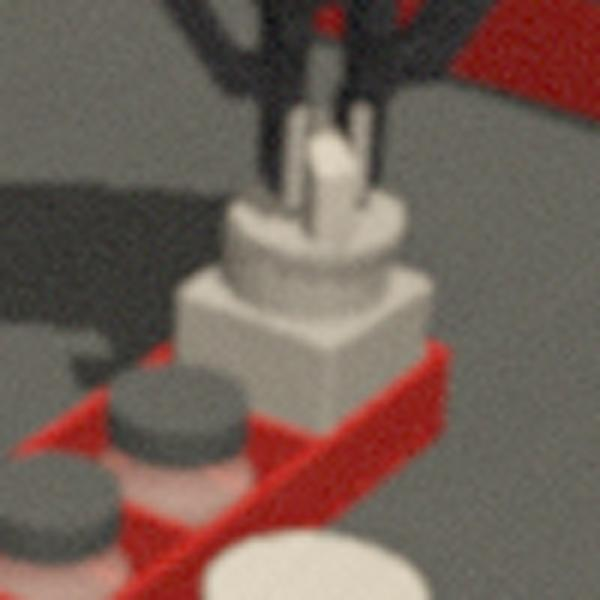

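>>> servo_tool(deltas=[[[0, -0.05, 0.08], 0, 0.8], [[0, 0, 0.03], 0, 0.8], [[0, 0, 0], 0, 0.8]])

```text
clock: 21.65
position: [0.5972, 0.1999, 0.0967]
ee_rot: [0.918, 0.397, 0.014, 0.002]
ft_force: [-1.3, 0.1, -0.3]
grip_width: 0.153
```

```bash
python3 - <<'E'
from h import *
o,M=obs()
for n in('scene','top'):
    im,d=grab(n); W=cloud(n,d)
    k=(np.hypot(W[...,0]-.596,W[...,1]-.199)<.026)&(W[...,2]>.086)&(W[...,2]<.095)
    S=W[k]; A=np.c_[S[:,:2]-[.596,.199],np.ones(len(S))]; c=np.linalg.lstsq(A,S[:,2],rcond=None)[0]; print(n,len(S),np.round(c,4))
E
```

```text
t 21.65 pos [0.5972 0.1999 0.0967] yaw_x 46.77 z [ 0.028  0.008 -1.   ] F [-1.3  0.1 -0.3] T [ 0.02  0.14 -0.06] w 0.153
scene 132 [ 0.0195 -0.0042  0.0916]
top 96 [0.0521 0.0612 0.0915]
```

The lid tilts about 1° from the canted tool. I release, let it settle flat, recentre and regrip at the same angle.

>>> servo_tool(deltas=[[[0, 0, 0], 0, 2.5], [[0, 0, 0], 0, 2.5], [[0, 0, 0], 0, 2.5], [[-0.1, -0.05, 0.05], 0, 2.5], [[0, 0, 0], 0, 2.5]])

```text
clock: 22.17
position: [0.5961, 0.1991, 0.0952]
ee_rot: [0.918, 0.397, 0.014, 0.002]
ft_force: [0.6, 0.4, -0.7]
grip_width: 0.291
```

```bash
cat > f.py <<'E'
from h import *
for n in('scene','top'):
    im,d=grab(n); W=cloud(n,d)
    k=(np.hypot(W[...,0]-.596,W[...,1]-.199)<.026)&(W[...,2]>.086)&(W[...,2]<.095)
    S=W[k]; A=np.c_[S[:,:2]-[.596,.199],np.ones(len(S))]; c=np.linalg.lstsq(A,S[:,2],rcond=None)[0]; print(n,len(S),np.round(c,4))
E
python3 - <<'E'
from h import *
plan((.5962,.1992,.0965),45.8,1,.8)
import f
E
```

```text
t 22.17 pos [0.5961 0.1991 0.0952] yaw_x 46.81 z [ 0.028  0.007 -1.   ] F [ 0.6  0.4 -0.7] T [ 0.02  0.05 -0.01] w 0.291
[[0.01, -0.0, -0.13], 0.018, 0.8]
scene 122 [-0.014   0.0204  0.0915]
top 91 [0.0527 0.0243 0.0909]
```

>>> servo_tool(deltas=[[[0, 0, 0], 0, 0.8], [[0, 0, 0], 0, 0.8], [[0, 0, 0], 0, 0.8], [[0, 0, 0], 0, 0.8], [[0, 0, 0], 0, 0.8], [[0, 0, 0], 0, 0.8], [[0, 0, 0], 0.01, 0.8], [[0, 0, 0], 0, 0.8], [[0, 0, 0], 0, 0.8]], force=50)

```text
clock: 23.02
position: [0.5967, 0.1994, 0.0957]
ee_rot: [0.92, 0.392, 0.015, 0.002]
ft_force: [0.3, 0.5, 0.4]
grip_width: 0.154
```

```bash
python3 m.py; python3 f.py
```

```text
t 23.02 pos [0.5967 0.1994 0.0957] yaw_x 46.18 z [ 0.029  0.008 -1.   ] F [0.3 0.5 0.4] T [ 0.   -0.06  0.03] w 0.154
x+ 93 yaw rel tray -1.260999583153716 off 30.895271536226662
y- 158 yaw rel tray -1.988518937365505 off -31.88062995649941
top body 262 [595.9 191.6] [63.6 50. ] 0.6
scene 115 [0.025  0.0054 0.0917]
top 80 [0.0382 0.0168 0.0911]
```

```bash
python3 -c "
from h import *
order.hand_in(); obs()"
```

```text
the job is handed in; nothing more can be done
the job is handed in; nothing more can be done
```

I handed the job in at about 23 s of the 54 s allowed. The steel canister stands in the free cell of the red tray, and the gripper still holds its lid at the halfway twist.

- **Canister:** it stands flat on the pad and was released. It turned about 1–2° clockwise inside its cell while I twisted the lid.
- **Lid:** the lugs went through the gaps with no side force. The lid is turned about 44–45° clockwise relative to the canister, with an uncertainty of roughly 2°. It was never taken near the 60° catch.
- **Lid not quite flat:** the gripper is canted about 1.7°, so I let go of the lid twice to let it settle level and regripped it. The scene camera still shows a slope of about 1.4° across the flange. The top camera reads steeper, at about 2.4°, but from fewer points. By my estimate the lid centre sits about 0.5 mm high.
- **Forces and surroundings:** contact force was near zero at the end. The highest reading I saw was about 28 N at the wrist, when I pressed the canister down to check it was seated. In the last pictures the jars were where they started. I did not photograph the other bench items again, but the arm's path stayed clear of them.

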